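# Slide the top ceramic plate off the stack to the end stop

## Task

Lift the steel bar that weighs down the stack of ceramic plates and stand it upright on the table beside the rack. Then gently slide only the top plate off the stack, out of the open end and down onto the landing, until it lies flat and square against the end stop. The plates are thin and brittle, so come down on them slowly, press only lightly and do not lift or tip the plate; the two plates below must stay where they are, and leave the other things around alone.

Things in the scene. Friction and masses are not known exactly. Their poses are not given: they have to be found in the camera images.
- rack: Fixed aluminium plate rack on the table, 90 (x) x 212 (y) x 32 (z) mm; origin at the centre of its underside. Its +y half is a pocket with three stacked plates, open only towards -y. Beyond the pocket and a 10 mm gap lies the grey landing, y = -2 to -94 mm, 86 mm wide, no side rails, top at z = 19 mm: 3 mm below the underside of the top plate, which dips and steps down on its way.
- pocket (a point): Centre of the pocket's floor, rack (0, 50, 12) mm, axes as the rack's. Cheeks with inner faces at x = +-33 mm and a rear wall (inner face rack y = +93.5 mm) rise to 28.5 mm above the table, so the plates cannot be gripped by their edges.
- lips (a point): Rack (0, 82, 30) mm, midway between two dark steel lips, 40 mm long in y, z = 28.5 to 31.5 mm, that reach inward to x = +-28 mm over the side edges of the rear half of the top plate: it cannot be lifted out, only slid along the rack's -y.
- home (a point): Point on the landing, rack (0, -52, 19) mm, axes as the rack's, where the centre of the underside of the plate lies when its front edge is against the end stop. The stop's face is at rack y = -94 mm, its top 28.5 mm above the table.
- plate_top: Top plate: smooth white ceramic, 64 (x) x 84 (y) x 5 (z) mm, 0.09 to 0.14 kg; origin at centre of underside, 22 mm above the table at first (upper face 27). Slid 102 mm along the rack's -y by closed fingertips pressing about 5 N on its middle; well ahead of it, it tips and jams under the lips. Hard: 1 mm too deep breaks it. Cracks above 30 N, also by a touch-down faster than 5 mm/s.
- plate_middle: The plate under it, same size; its underside starts 17 mm above the table. Loose; nothing but friction holds it from following the top plate.
- plate_bottom: The lowest plate, same size; its underside starts 12 mm above the table.
- hot_bar: Steel bar 22 (x) x 60 (y) x 25 (z) mm, 0.14 kg, lying on the middle of the top plate, long axis roughly along the rack's y. Origin at the centre of its underside. Foot 22 x 60 mm and 12 mm high; above it a flange 9 mm thick (x = -5 to +4 mm), 50 mm long, from z = 12 to 25 mm, by which it is gripped.
- dish: Bystander: clear round dish 66 mm across, 13 mm high, on the +x side of the rack; origin at the centre of its underside.
- vial: Bystander: small standing vial 23 mm across, 51 mm high, on the -x side of the rack's landing; origin at the centre of its underside.
- gauge: Bystander: brass block 18 x 34 x 14 mm on the -x side of the rack; origin at the centre of its underside.
- tape: Bystander: tape roll 66 mm across, 19 mm high, on the table to the left of the rack; origin at the centre of its underside.
There are look-alikes about, which are no part of the job. Leave any purple look-alike of the hot_bar alone.

How it is judged:
On the way:
1. the steel bar stands upright on the table, released, off the rack (height (world z) of hot_bar below 0.005 m and angle between hot_bar's own z axis and vertical below 0.1 rad and contact force between the fingers and hot_bar below 0.1 N), for 0.2 s.
At the end, for the whole second after the job is handed in: The top plate lies flat on the landing, front edge within 3 mm of the end stop, within 10 mm of the centre line and 0.07 rad of square; the lower plates are within 5 mm of their starts; the steel bar stands upright on the table; all at rest (y of plate_top in the frame of home below 0.003 m and x of plate_top in the frame of home between -0.01 and 0.01 m and z of plate_top in the frame of home below 0.002 m and angle between the y axis of plate_top and the y axis of rack, either way round below 0.07 rad and linear speed of each of plate_top, hot_bar below 0.01 m/s and distance of each of plate_middle, plate_bottom from where it was at the start of the episode below 0.005 m and height (world z) of hot_bar below 0.005 m and angle between hot_bar's own z axis and vertical below 0.1 rad); the robot touches nothing.
It fails at once if the top plate is pressed with more than 30 N (contact force between the fingers and plate_top above 30 N).
It fails at once if the top plate is lifted off the stack (more than 6 mm above where it started) (z of plate_top in the frame of rack above 0.028 m).
It fails at once if the top plate is tipped by more than 0.25 rad (angle between plate_top's own z axis and vertical above 0.25 rad).
It fails at once if a lower plate is shifted by more than 5 mm (distance of any of plate_middle, plate_bottom from where it was at the start of the episode above 0.005 m).
It fails at once if a bystander is moved by more than 15 mm (distance of any of dish, vial, gauge, tape from where it was at the start of the episode above 0.015 m).
It also fails if it takes over 72 s, if anything falls off the work surface, if the arm or the gripper's body presses on something with over 40 N, if the wrist force passes 120 N, or if a joint passes its speed limit or range.

## Robot

A 6-joint arm with a two-finger parallel gripper is mounted at the origin on a cart in front of the work surface, level with it; the furniture and walls round the work are solid. World frame = base frame: x ahead of the robot, y to its left, z up, the work surface at z = 0. Lengths are in m, angles in rad, forces in N, time in s.
With the tool pointing down it reaches from about 0.3 to 0.775 m from the base axis. Payload 14.6 kg.
Tool frame: the origin (TCP) lies at the centre of the arm's flange, where the gripper is bolted on; the fingertips stand 199 mm ahead of it and the grasp point (between the pads) lies ctrl.tcp_to_grasp ahead of it (ctrl.tcp_to_grasp is the distance from the TCP to the grasp point, in m); z points along the fingers, y is the line along which they close (so a half turn about z gives the same grasp; the last joint's range is limited). The gripper opens to 94 mm and grips with 3 to 60 N. Pads are 16 mm wide; open, the fingers measure 119 mm over their backs; the gripper's body (75 mm by 177 mm) begins 78 mm behind the grasp point.
Start: joints at [-1.414, 0.3, 1.521, -0, 1.321, -0.067], TCP at [0.122, -0.536, 0.405] pointing down, gripper open.
Joint ranges: [-3.03, 3.03], [-0.79, 2.21], [0.23, 2.52], [-1.04, 4.18], [0, 3.07], [-2.55, 2.55]. Speed limits (rad/s): [2.22, 2.22, 2.57, 3.14, 3.14, 3.14].

## Interface

Orientations are given as [roll, pitch, yaw] about the fixed x, y, z axes, in that order (R = Rz(yaw) Ry(pitch) Rx(roll)).
In Python, from station import ctrl gives the robot as it stands. The module is installed in compiled form; this text tells all that it offers.
- The arm moves only by the shell command python3 -m jog 'ROWS' [OPENING] [FORCE]. ROWS is JSON, a list of rows, each a list of 6 numbers: the shift along the tool's x, y, z in cm, then the turn, a rotation vector about the tool's x, y, z in rad. In form: [[tx, ty, tz, ax, ay, az], ...]. A call has 1 to 8 rows; each row is the pose to reach, as a shift and turn from the pose commanded when the call began, along the tool's axes at that moment; what a row does not reach only later rows make up. A row lasts 1/10 s, in which the tool goes at most 50 mm and 8.59 degrees, less where a joint would pass 70% of its speed; a pose out of reach is approached as far as the arm can. A call with a gripper value outside its range is refused whole. OPENING is the opening in per cent of the stroke, from 0 (shut) to 100 (fully open), set as the call begins (- or left out, the last holds). The fingers move at their own pace and stop on an object; FORCE is the grip in N (left out, the last holds). Time passes only in rows, so rows that repeat a pose let the fingers close. It gives the time, the measured TCP pose, the force, the opening and the grip force at its end, in the units of the state.
- ctrl.get_obs(): the state, without advancing time (a new reading comes with each control period).
- ctrl.camera(name): name is "scene" or "top" or "wrist"; returns a dict with "img" (400x640x3 uint8, blue, green, red), "intrinsics" (3x3 intrinsics, pixels), "R" (3x3) and "t" (3): a world point X has camera coordinates R X + t. Camera axes: x right, y down, z forward; pixel columns grow to the right and rows downward; lengths in m; the calibration is good to about 2 mm. A picture is of the moment at which its call begins. There is no depth.
- ctrl.hand_in(): hands the job in; it is judged then, once.
The state is a dict: "time_s": time; "qpos": joint angles; "joint_vel": joint speeds; "tau": joint torques, N m; "ee_pos": TCP position; "eef_rot": TCP orientation; "force": force on the tool from outside, world axes, zero at the start; "moment": the same for the moment, N m; "grip_width": finger opening in m; "grip_force": force on a finger pad.
Only numpy, scipy, OpenCV 4.12 (cv2) and the standard library are available. Lean on these libraries where they do the work, as an engineer would, in place of code of your own. Each camera call takes 0.05 s, during which the arm holds its last target. There are 200 camera calls.

## Working session

There is one attempt and no reset: what is moved stays moved. The work goes in short steps, Python scripts to look and compute and a shell command to move; the robot and the scene stay as the last step left them, time stands still between calls to the robot, and variables do not carry over. Pictures are saved under pics/ and viewed, at most 10 in all, crops included, and the job is handed in when it is done.

```bash
mkdir -p pics; cat > h.py <<'E'
import numpy as np, cv2
from station import ctrl
from scipy.spatial.transform import Rotation as Ro
def snap(name,fn,crop=None,s=1):
    c=ctrl.camera(name); np.savez('pics/'+fn+'.npz',K=c['intrinsics'],R=c['R'],t=c['t'],img=c['img'])
    im=c['img']
    if crop: x0,y0,x1,y1=crop; im=im[y0:y1,x0:x1]
    cv2.imwrite('pics/'+fn+'.png',cv2.resize(im,None,fx=s,fy=s,interpolation=cv2.INTER_CUBIC)); return c
def px2w(fn,u,v,z):
    d=np.load('pics/'+fn+'.npz'); R,t=d['R'],d['t']
    r=R.T@np.linalg.inv(d['K'])@np.array([u,v,1.]); o=-R.T@t
    return o+r*(z-o[2])/r[2]
def st():
    o=ctrl.get_obs(); return o
E
python3 - <<'E'
from h import *
snap('top','top1',None,1.25)
snap('scene','sc1',None,1.25)
o=st();print(o['time_s'],o['ee_pos'],o['eef_rot'],o['force'],o['grip_width'],ctrl.tcp_to_grasp)
E
```

```text
0.1 [ 0.12206925 -0.53626084  0.40414847] [-3.14059055e+00 -6.22180382e-05  2.23817231e-01] [ 0.6197188  -0.46449405 -0.30960949] 0.09411488126976097 0.1804
```

View pics/top1.png

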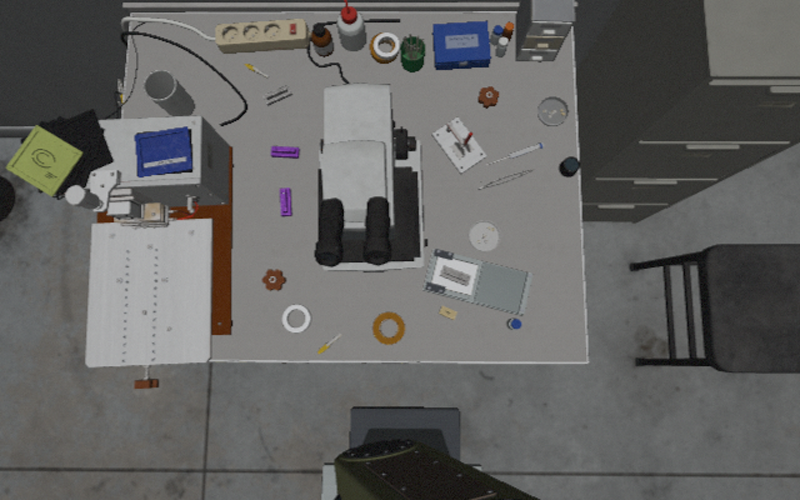

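View pics/sc1.png

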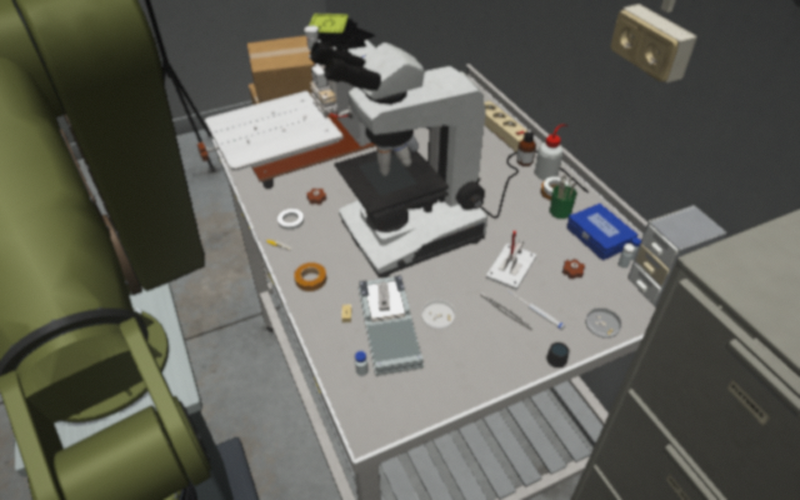

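The steel bar sits on the white plate in the rack at top-view pixel (455,274). The purple look-alikes are at (285,152) and (285,202). Only the grey one on the plate fits, so I'm confirming it in a crop.

```bash
python3 - <<'E'
from h import *
d=np.load('pics/top1.npz');im=d['img'][190:270,330:435]
cv2.imwrite('pics/crop1.png',cv2.resize(im,None,fx=7.4,fy=7.4,interpolation=cv2.INTER_CUBIC))
R=d['R'];print(-R.T@d['t'],d['K'][0,0])
for u,v in [(455,274),(389,328),(515,324),(448,313),(484,236)]: print(px2w('top1',u/1.25,v/1.25,.02))
for u,v in [(318,85),(424,270)]: print(px2w('top1',u/1.25,v/1.25,.0))
E
```

```text
[ 0.40735128 -0.01310242  1.14859617] 438.56883297474195
[ 0.53120786 -0.10839784  0.02      ]
[0.42015278 0.02704947 0.02      ]
[ 0.42945368 -0.22930779  0.02      ]
[ 0.45106816 -0.09329853  0.02      ]
[ 0.61115837 -0.16969027  0.02      ]
[ 9.55914390e-01  1.90947718e-01 -2.22044605e-16]
[ 0.54162503 -0.04493054  0.        ]
```

View pics/crop1.png

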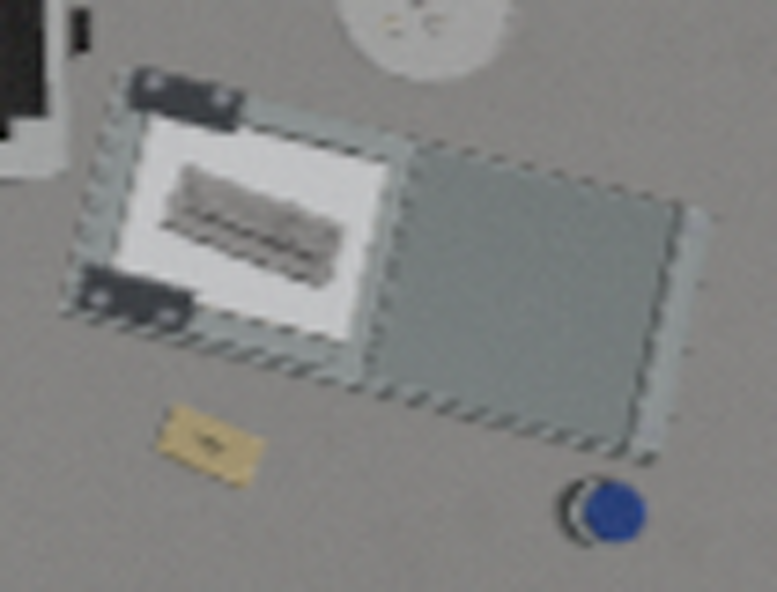

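The crop confirms it: the grey steel bar lies on the white plate, centred at about (255,228). The lips are at (185,98) and (135,298), and the stop face runs (685,203)–(632,447). The vial is at (610,512) and the gauge at (212,445).

```bash
python3 - <<'E'
from h import *
f=lambda u,v,z:px2w('top1',330+(u+.5)/7.4-.5,190+(v+.5)/7.4-.5,z)
P={k:f(*v) for k,v in dict(sA=(685,203,.0285),sB=(632,447,.0285),pfA=(390,162,.027),pfB=(352,342,.027),prA=(148,112,.027),prB=(115,262,.027),b1=(172,195,.04),b2=(340,258,.04),dish=(425,0,.01),vial=(612,512,.051),gauge=(212,445,.014)).items()}
for k,v in P.items(): print(k,v.round(4))
s=(P['sA']+P['sB'])/2; p=(P['pfA']+P['pfB'])/2
d=p-s; print('axis y',np.linalg.norm(d[:2]),np.arctan2(d[1],d[0]))
e=P['sA']-P['sB'];print('x dir',np.arctan2(e[1],e[0]),np.linalg.norm(e))
e=P['b1']-P['b2'];print('bar y',np.arctan2(e[1],e[0]),np.linalg.norm(e),(P['b1']+P['b2'])/2)
E
```

```text
sA [ 0.5365 -0.2565  0.0285]
sB [ 0.4525 -0.2358  0.0285]
pfA [ 0.5506 -0.155   0.027 ]
pfB [ 0.4881 -0.1408  0.027 ]
prA [ 0.5679 -0.071   0.027 ]
prB [ 0.5154 -0.0593  0.027 ]
b1 [ 0.5373 -0.0784  0.04  ]
b2 [ 0.5158 -0.1357  0.04  ]
dish [ 0.6109 -0.1705  0.01  ]
vial [ 0.4299 -0.2241  0.051 ]
gauge [ 0.4531 -0.0933  0.014 ]
axis y 0.1013512917419528 1.3229631905942616
x dir -0.24132694482726721 0.08653748408718075
bar y 1.2122774365662972 0.061190422724424515 [ 0.52654771 -0.10704245  0.04      ]
```

```bash
python3 -m jog '[[4.1,-2.7,0,0,0,-0.08],[8.2,-5.5,0,0,0,-0.16],[12.3,-8.2,0,0,0,-0.25],[16.3,-10.9,0,0,0,-0.33],[20.4,-13.7,0,0,0,-0.41],[24.5,-16.4,0,0,0,-0.49],[28.6,-19.1,0,0,0,-0.58],[32.7,-21.9,0,0,0,-0.66]]' 100 ; python3 - <<'E'
from h import *
o=st();Rt=Ro.from_euler('xyz',o['eef_rot']);print(o['time_s'],o['qpos'])
d=Rt.inv().apply(np.array([.527,-.107,.40])-o['ee_pos']);print(d*100,'yaw left',1.212-o['eef_rot'][2])
E
```

```text
time_s: 0.9
ee_pos: [0.3933, -0.2484, 0.4046]
eef_rot: [-3.142, -0.0, 0.887]
force: [1.0, -1.0, 0.4]
grip_width: 0.0938
grip_force: 0.0
0.9 [-6.42123326e-01  1.09750808e-01  1.75020644e+00  3.04164483e-05
  1.28165941e+00  4.13867789e-02]
[19.40895049  1.43775861  0.46121248] yaw left 0.32472245177385095
```

```bash
python3 -m jog '[[4,0.3,0,0,0,-0.07],[8,0.6,0,0,0,-0.14],[12,0.9,0,0,0,-0.22],[16,1.2,0.2,0,0,-0.28],[19.4,1.4,0.5,0,0,-0.325],[19.4,1.4,0.5,0,0,-0.325],[19.4,1.4,0.5,0,0,-0.325]]' ; python3 - <<'E'
from h import *
snap('wrist','w1',None,1.25);o=st();print(o['ee_pos'],o['eef_rot'])
d=np.load('pics/w1.npz');R=d['R'];print(-R.T@d['t'],R[2])
E
```

```text
time_s: 1.6
ee_pos: [0.5262, -0.1088, 0.3991]
eef_rot: [-3.14, 0.0, 1.209]
force: [-0.6, -1.1, 0.1]
grip_width: 0.0939
grip_force: 0.0
[ 0.5258695  -0.10937115  0.39941401] [-3.14097182e+00  2.36549539e-04  1.20836241e+00]
[ 0.55590718 -0.0329704   0.37985634] [-0.0991771  -0.25778494 -0.96109876]
```

View pics/w1.png

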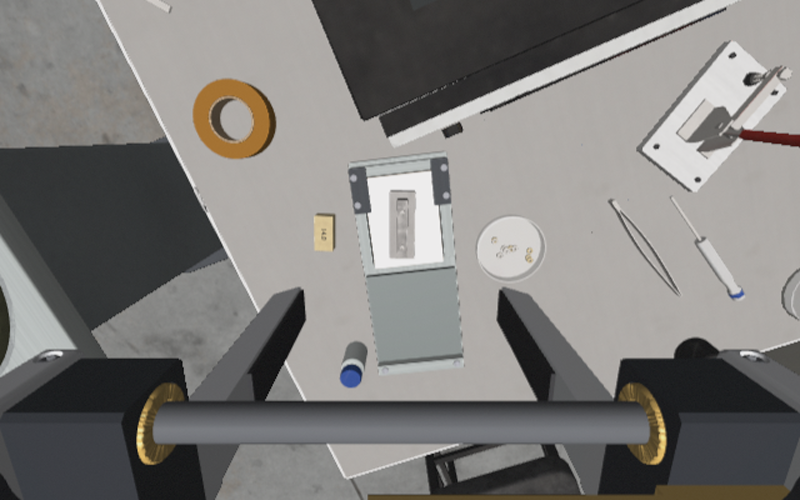

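The wrist view shows the bar at about (402,224), the lips at (358,190) and (442,181), the stop near (420,366), the dish at (511,248) and the gauge at (324,232). Next is an enlarged crop for the exact measurements.

```bash
python3 - <<'E'
from h import *
d=np.load('pics/w1.npz');im=d['img'][118:302,270:382]
cv2.imwrite('pics/crop2.png',cv2.resize(im[:110],None,fx=5.4,fy=5.4,interpolation=cv2.INTER_CUBIC))
E
```

```text
(no output)
```

View pics/crop2.png

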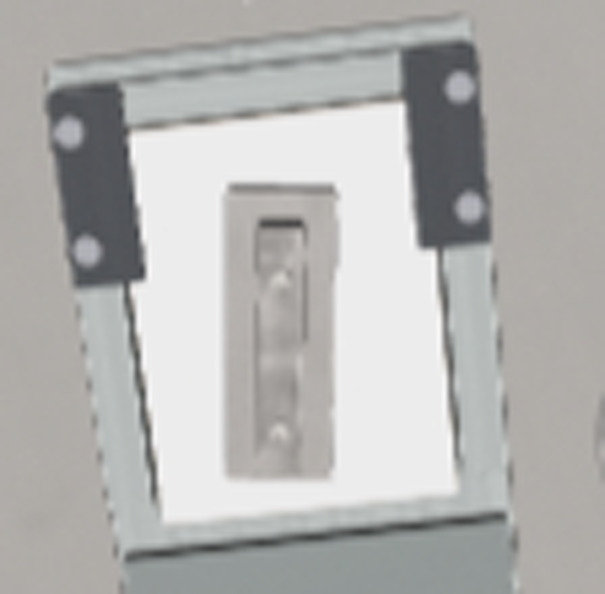

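```bash
cat >> h.py <<'E'
def rep(fn,g,pts):
    Q={k:px2w(fn,*g(u,v),z) for k,(u,v,z) in pts.items()}
    return Q
E
python3 - <<'E'
from h import *
g=lambda u,v:(270+(u+.5)/5.4-.5,118+(v+.5)/5.4-.5)
Q=rep('w1',g,dict(f1=(228,190,.039),f2=(336,190,.039),f3=(332,478,.039),f4=(225,477,.039),t1=(258,228,.052),t2=(304,228,.052),t3=(300,470,.052),t4=(255,470,.052),
 l1=(122,84,.0315),l2=(145,279,.0315),l3=(402,52,.0315),l4=(421,248,.0315),pr1=(130,128,.027),pr2=(404,98,.027),pf1=(161,524,.027),pf2=(460,490,.027)))
m=lambda *k:np.mean([Q[i] for i in k],0)
a=lambda p,q:np.arctan2((q-p)[1],(q-p)[0])
n=lambda p,q:np.linalg.norm(q-p)*1000
print('foot',m('f1','f2','f3','f4'),n(Q['f1'],Q['f2']),n(Q['f1'],Q['f4']),'ang',a(Q['f4'],Q['f1']),a(Q['f3'],Q['f2']))
print('fl',m('t1','t2','t3','t4'),n(Q['t1'],Q['t2']),n(Q['t1'],Q['t4']),'ang',a(Q['t4'],Q['t1']),a(Q['t3'],Q['t2']))
print('lips y',a(Q['l2'],Q['l1']),a(Q['l4'],Q['l3']),n(Q['l1'],Q['l3']),n(Q['l1'],Q['l2']),'plate x',a(Q['pf1'],Q['pf2'])+np.pi/2,a(Q['pr1'],Q['pr2'])+np.pi/2)
print('lipmid',m('l1','l2','l3','l4'),'front',m('pf1','pf2'),n(Q['pf1'],Q['pf2']),m('pr1','pr2'),n(m('pf1','pf2'),m('pr1','pr2')))
ya=1.325; y=np.array([np.cos(ya),np.sin(ya)])
for k in ('l1','l2','l3','l4'): print(k,Q[k])
E
```

```text
foot [ 0.5287996  -0.10563884  0.039     ] 21.351537239308833 59.47712014981701 ang 1.191919741962926 1.205787160683703
fl [ 0.52864719 -0.10546808  0.052     ] 8.800923103943896 48.47315294521804 ang 1.194857825744368 1.1981205718966577
lips y 1.30509293391955 1.3287782784016562 55.853836637295394 39.47860530585661 plate x 1.3299084859240162 1.3178820725685583
lipmid [ 0.53904637 -0.07391309  0.0315    ] front [ 0.5206489  -0.14557161  0.027     ] 64.88612975923705 [ 0.54162634 -0.06381403  0.027     ] 84.40589455456302
l1 [ 0.51693195 -0.04794923  0.0315    ]
l2 [ 0.50656534 -0.08604246  0.0315    ]
l3 [ 0.57106211 -0.06171793  0.0315    ]
l4 [ 0.56162606 -0.09994274  0.0315    ]
```

```bash
python3 -m jog '[[0.2,0.1,3,0,0,0.01],[0.46,0.12,6,0,0,0.01],[0.46,0.12,9,0,0,0.01],[0.46,0.12,12,0,0,0.01],[0.46,0.12,14,0,0,0.01],[0.46,0.12,15,0,0,0.01],[0.46,0.12,15.4,0,0,0.01],[0.46,0.12,15.4,0,0,0.01]]' 40 10
python3 -c "
from h import *
o=st();print(o['ee_pos'],o['eef_rot'],o['force'])
Rt=Ro.from_euler('xyz',o['eef_rot']);print(Rt.inv().apply(np.array([.5287,-.1055,.241])-o['ee_pos'])*100)"
```

```text
time_s: 2.45
ee_pos: [0.5289, -0.1056, 0.2461]
eef_rot: [3.141, -0.0, 1.198]
force: [0.2, 0.7, 0.2]
grip_width: 0.0377
grip_force: 0.0
[ 0.52887087 -0.10561556  0.24614468] [ 3.14106451e+00 -3.65438029e-05  1.19804232e+00] [0.20206107 0.73281201 0.18699691]
[ 0.00452111 -0.02039432  0.51445735]
```

```bash
python3 -m jog '[[0,0,0.3,0,0,0],[0,0,0.5,0,0,0],[0,0,0.5,0,0,0]]' 40 10; python3 -m jog '[[0,0,0,0,0,0],[0,0,0,0,0,0],[0,0,0,0,0,0],[0,0,0,0,0,0],[0,0,0,0,0,0],[0,0,0,0,0,0]]' 0 15
```

```text
time_s: 2.75
ee_pos: [0.5289, -0.1052, 0.2408]
eef_rot: [3.141, -0.0, 1.199]
force: [-1.0, 0.0, -0.6]
grip_width: 0.0378
grip_force: 0.0
time_s: 3.35
ee_pos: [0.5289, -0.1052, 0.2407]
eef_rot: [3.142, -0.0, 1.199]
force: [-0.1, 0.3, 0.2]
grip_width: 0.0087
grip_force: 15.0
```

```bash
python3 -m jog '[[0,0,-0.3,0,0,0],[0,0,-1,0,0,0],[0,0,-2,0,0,0],[0,0,-4,0,0,0],[0,0,-6,0,0,0],[0,0,-6,0,0,0]]'; python3 -m jog '[[-2,0.4,0,0,0,0],[-5,0.9,0,0,0,0],[-9,1.6,0,0,0,0],[-13,2.4,0,0,0,0],[-16.5,3,0,0,0,0],[-19,3.5,0,0,0,0],[-19.6,3.6,0,0,0,0],[-19.6,3.6,0,0,0,0]]'; python3 -c "
from h import *
snap('wrist','w2',None,1.1);o=st();print(o['grip_width'],o['grip_force'])"
```

```text
time_s: 3.95
ee_pos: [0.5293, -0.1053, 0.3037]
eef_rot: [3.137, -0.001, 1.199]
force: [-0.9, 0.6, -1.0]
grip_width: 0.0089
grip_force: 15.0
time_s: 4.75
ee_pos: [0.4909, -0.3012, 0.3]
eef_rot: [-3.141, -0.0, 1.198]
force: [0.3, -0.1, -0.4]
grip_width: 0.0085
grip_force: 15.0
0.008931889961668072 14.999870359897614
```

View pics/w2.png

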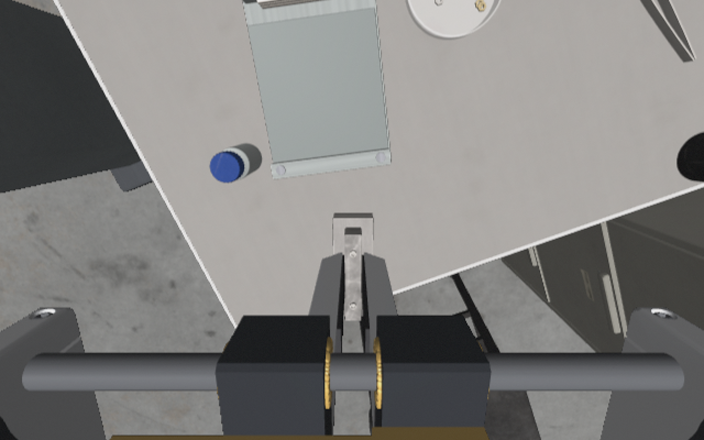

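The bar is held level at (352,265). The stop is at (330,168) and the vial at (230,165). The table edge runs close by at (395,293) and (235,325), so I'm checking its position.

```bash
python3 -c "
from h import *
for p in [(395,293),(550,240),(232,318),(150,165)]: print(px2w('w2',p[0]/1.1,p[1]/1.1,0))"
```

```text
[ 0.50145609 -0.37879758  0.        ]
[ 0.64023111 -0.37955367  0.        ]
[ 0.35544495 -0.34880874  0.        ]
[ 0.35704599 -0.20090978  0.        ]
```

```bash
python3 -m jog '[[0,0,2,0,0,0],[0,0,4.5,0,0,0],[0,0,6.5,0,0,0],[0,0,7.6,0,0,0],[0,0,8.2,0,0,0],[0,0,8.4,0,0,0],[0,0,8.4,0,0,0]]'; python3 -m jog '[[0,0,0.08,0,0,0],[0,0,0.16,0,0,0],[0,0,0.2,0,0,0],[0,0,0.2,0,0,0]]'
```

```text
time_s: 5.5
ee_pos: [0.4914, -0.3007, 0.2172]
eef_rot: [3.141, 0.0, 1.199]
force: [0.2, 0.5, -0.5]
grip_width: 0.009
grip_force: 15.0
time_s: 5.9
ee_pos: [0.4912, -0.3009, 0.2148]
eef_rot: [3.141, 0.0, 1.199]
force: [0.5, -0.5, -1.0]
grip_width: 0.0086
grip_force: 15.0
```

```bash
python3 -m jog '[[0,0,0.05,0,0,0],[0,0,0.1,0,0,0],[0,0,0.1,0,0,0],[0,0,0.1,0,0,0]]'; python3 -m jog '[[0,0,0.05,0,0,0],[0,0,0.05,0,0,0]]'
```

```text
time_s: 6.3
ee_pos: [0.4912, -0.3009, 0.2137]
eef_rot: [3.142, 0.0, 1.199]
force: [-0.4, 0.2, -0.3]
grip_width: 0.0087
grip_force: 15.0
time_s: 6.5
ee_pos: [0.4913, -0.3009, 0.2137]
eef_rot: [3.141, 0.0, 1.199]
force: [-2.4, 2.3, 6.3]
grip_width: 0.0088
grip_force: 15.0
```

```bash
python3 -m jog '[[0,0,0,0,0,0],[0,0,0,0,0,0],[0,0,0,0,0,0],[0,0,0,0,0,0],[0,0,-1,0,0,0],[0,0,-3,0,0,0],[0,0,-6,0,0,0],[0,0,-8,0,0,0]]' 30; python3 -m jog '[[3,-0.5,0,0,0,-0.02],[7,-1.2,0,0,0,-0.05],[11,-1.9,0,0,0,-0.08],[15,-2.6,0,0,0,-0.1],[18,-3.1,0,0,0,-0.12],[19.7,-3.4,0,0,0,-0.121],[19.7,-3.4,0,0,0,-0.121],[19.7,-3.4,0,0,0,-0.121]]' 0 20;python3 -c "
from h import *
snap('top','t2',(310,180,470,280),5);snap('wrist','w3',None,1.1)
o=st();print(o['ee_pos'],o['eef_rot'],o['force'],o['grip_width'])
Rt=Ro.from_euler('xyz',o['eef_rot']);print(Rt.inv().apply(np.array([.5311,-.1049,.246])-o['ee_pos'])*100)"
```

```text
time_s: 7.3
ee_pos: [0.4913, -0.3009, 0.2957]
eef_rot: [3.14, 0.0, 1.199]
force: [0.6, 0.8, 0.0]
grip_width: 0.0281
grip_force: 0.0
time_s: 8.1
ee_pos: [0.5311, -0.1051, 0.2937]
eef_rot: [3.141, 0.0, 1.32]
force: [0.5, 0.0, 0.4]
grip_width: 0.0004
grip_force: 0.0
[ 0.53099928 -0.10580034  0.29340646] [3.14133822e+00 8.80592951e-05 1.31890550e+00] [-0.66955692  0.19855928 -0.10173399] 0.0006044263773284847
[ 0.0901203  -0.01389148  4.74063514]
```

View pics/w3.png

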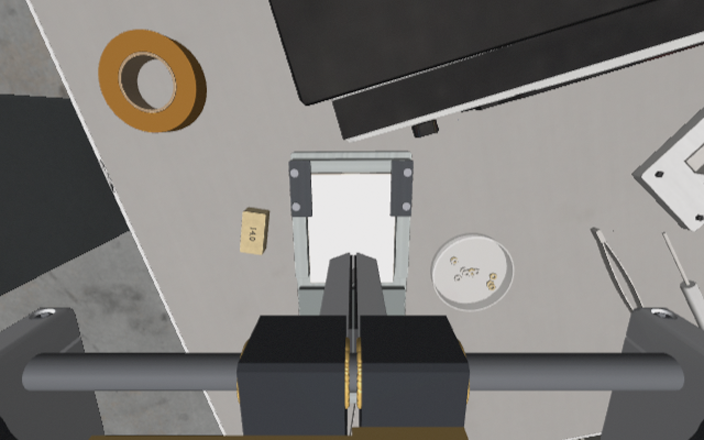

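View pics/t2.png

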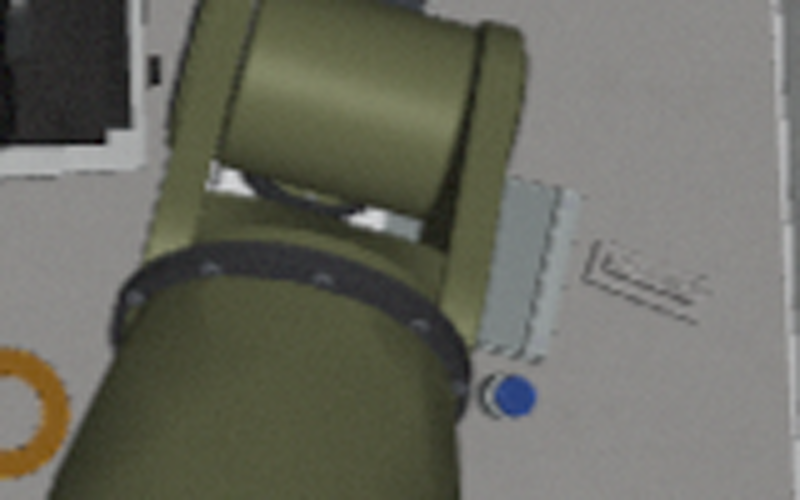

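The plate lies square under the closed fingertips (wrist view, (352,228)). The bar stands clear of the rack (top crop, (650,275)). Lowering now.

```bash
python3 -m jog '[[0,0,2,0,0,0],[0.1,0,4,0,0,0],[0.1,0,5.2,0,0,0],[0.1,0,5.9,0,0,0],[0.1,0,6.2,0,0,0],[0.1,0,6.2,0,0,0],[0.1,0,6.2,0,0,0]]'; python3 -m jog '[[0,0,0.03,0,0,0],[0,0,0.06,0,0,0],[0,0,0.09,0,0,0],[0,0,0.12,0,0,0],[0,0,0.15,0,0,0],[0,0,0.18,0,0,0],[0,0,0.2,0,0,0],[0,0,0.2,0,0,0]]'
```

```text
time_s: 8.9
ee_pos: [0.5315, -0.1041, 0.2318]
eef_rot: [3.141, -0.0, 1.32]
force: [0.2, 0.2, 0.1]
grip_width: 0.0006
grip_force: 0.0
time_s: 9.7
ee_pos: [0.5314, -0.104, 0.2291]
eef_rot: [-3.141, 0.0, 1.32]
force: [-0.4, -1.0, -0.5]
grip_width: 0.0002
grip_force: 0.0
```

```bash
python3 -m jog '[[0,0,0.03,0,0,0],[0,0,0.06,0,0,0],[0,0,0.09,0,0,0],[0,0,0.12,0,0,0],[0,0,0.15,0,0,0],[0,0,0.18,0,0,0],[0,0,0.2,0,0,0],[0,0,0.2,0,0,0]]'; python3 -m jog '[[0,0,0.01,0,0,0],[0,0,0.02,0,0,0],[0,0,0.03,0,0,0],[0,0,0.03,0,0,0]]';python3 -m jog '[[0,0,0.01,0,0,0],[0,0,0.02,0,0,0],[0,0,0.02,0,0,0]]'
```

```text
time_s: 10.5
ee_pos: [0.5314, -0.104, 0.2271]
eef_rot: [-3.142, -0.0, 1.32]
force: [0.7, -0.5, -0.5]
grip_width: 0.0003
grip_force: 0.0
time_s: 10.9
ee_pos: [0.5314, -0.104, 0.2269]
eef_rot: [3.142, -0.0, 1.32]
force: [0.3, 0.4, 0.1]
grip_width: 0.0006
grip_force: 0.0
time_s: 11.2
ee_pos: [0.5314, -0.104, 0.2266]
eef_rot: [3.142, 0.0, 1.32]
force: [-0.9, 0.3, -0.0]
grip_width: 0.0005
grip_force: 0.0
```

```bash
for i in 1 2 3; do :; done; python3 -m jog '[[0,0,0.01,0,0,0],[0,0,0.02,0,0,0],[0,0,0.02,0,0,0]]' | grep -E 'ee|^force'; python3 -m jog '[[0,0,0.01,0,0,0],[0,0,0.02,0,0,0],[0,0,0.02,0,0,0]]'| grep -E 'ee|^force'
```

```text
ee_pos: [0.5314, -0.104, 0.2265]
eef_rot: [3.142, -0.0, 1.32]
force: [-0.8, 0.6, 1.6]
ee_pos: [0.5314, -0.104, 0.2265]
eef_rot: [3.141, 0.0, 1.32]
force: [-2.8, -0.7, 5.8]
```

```bash
python3 -m jog '[[-0.05,0,0,0,0,0],[-0.15,0,0,0,0,0],[-0.25,0,0,0,0,0],[-0.35,0,0,0,0,0],[-0.45,0,0,0,0,0],[-0.5,0,0,0,0,0]]' | grep -E 'ee|^force'; python3 -m jog '[[-0.1,0,0,0,0,0],[-0.2,0,0,0,0,0],[-0.3,0,0,0,0,0],[-0.4,0,0,0,0,0],[-0.5,0,0,0,0,0]]'| grep -E 'ee|^force'; python3 -c "
from h import *
snap('wrist','w4',(230,100,400,260),4)"
```

```text
ee_pos: [0.5303, -0.1089, 0.2265]
eef_rot: [3.141, -0.0, 1.32]
force: [0.6, 0.9, 5.9]
ee_pos: [0.529, -0.1138, 0.2265]
eef_rot: [3.141, -0.0, 1.32]
force: [1.0, 1.2, 5.5]
```

View pics/w4.png

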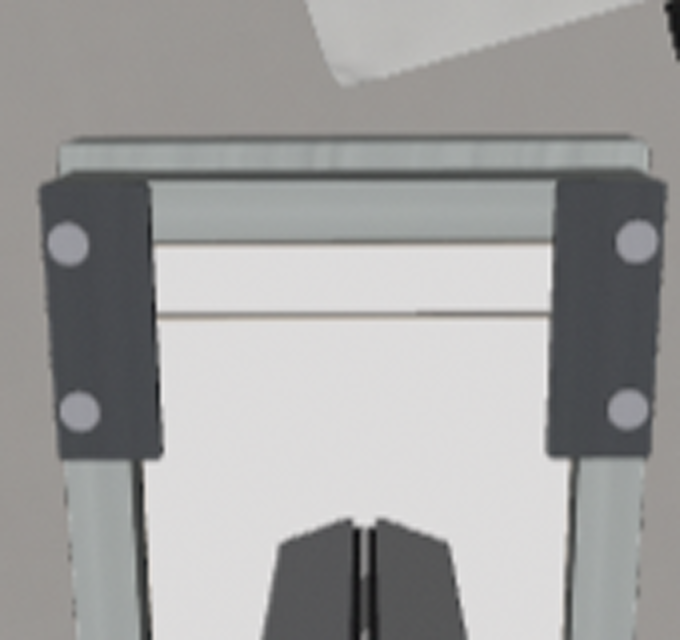

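The top plate's rear edge (y≈315) has moved 10 mm while the middle plate (rear edge y≈243) stayed put. Sliding on.

```bash
for k in 1; do python3 -m jog '[[-0.1,0,0,0,0,0],[-0.25,0,0,0,0,0],[-0.4,0,0,0,0,0],[-0.55,0,0,0,0,0],[-0.7,0,0,0,0,0],[-0.85,0,0,0,0,0],[-1,0,0,0,0,0]]' | grep -E 'ee_p|^force'; done; python3 -m jog '[[-0.15,0,0,0,0,0],[-0.3,0,0,0,0,0],[-0.45,0,0,0,0,0],[-0.6,0,0,0,0,0],[-0.75,0,0,0,0,0],[-0.9,0,0,0,0,0],[-1,0,0,0,0,0]]' | grep -E 'ee_p|^force'
```

```text
ee_pos: [0.5265, -0.1235, 0.2265]
force: [0.5, 2.9, 5.1]
ee_pos: [0.524, -0.1331, 0.2265]
force: [0.2, 1.4, 4.9]
```

```bash
python3 -m jog '[[-0.15,0,0,0,0,0],[-0.3,0,0,0,0,0],[-0.45,0,0,0,0,0],[-0.6,0,0,0,0,0],[-0.75,0,0,0,0,0],[-0.9,0,0,0,0,0],[-1,0,0,0,0,0]]' | grep -E 'ee_p|^force'; python3 -m jog '[[-0.05,0,0,0,0,0],[-0.1,0,0,0,0,0],[-0.15,0,0,0,0,0],[-0.2,0,0,0,0,0]]' | grep -E 'ee_p|^force'
```

```text
ee_pos: [0.5216, -0.1429, 0.2265]
force: [0.5, 1.2, 4.5]
ee_pos: [0.5211, -0.1447, 0.2265]
force: [-0.0, 2.4, 5.6]
```

```bash
python3 -m jog '[[-0.1,0,0,0,0,0],[-0.2,0,0,0,0,0],[-0.3,0,0,0,0,0],[-0.4,0,0,0,0,0]]' | grep -E 'ee_p|^force'; python3 -m jog '[[-0.1,0,0,0,0,0],[-0.2,0,0,0,0,0],[-0.3,0,0,0,0,0],[-0.3,0,0,0,0,0]]' | grep -E 'ee_p|^force'
```

```text
ee_pos: [0.5201, -0.1486, 0.2264]
force: [1.1, 1.3, 5.4]
ee_pos: [0.5193, -0.1516, 0.2264]
force: [0.9, 0.4, 5.5]
```

s≈49 mm; the force is still 5.5 N.

```bash
python3 -m jog '[[-0.1,0,0,0,0,0],[-0.2,0,0,0,0,0],[-0.3,0,0,0,0,0],[-0.3,0,0,0,0,0]]' | grep -E 'ee_p|^force'; python3 -m jog '[[-0.1,0,0.005,0,0,0],[-0.2,0,0.01,0,0,0],[-0.3,0,0.015,0,0,0],[-0.3,0,0.015,0,0,0]]' | grep -E 'ee_p|^force'
```

```text
ee_pos: [0.5184, -0.1545, 0.2262]
force: [0.8, -0.3, 4.0]
ee_pos: [0.5177, -0.1574, 0.2261]
force: [-0.7, 0.3, 4.5]
```

```bash
python3 -m jog '[[-0.1,0,0.005,0,0,0],[-0.2,0,0.01,0,0,0],[-0.3,0,0.015,0,0,0],[-0.4,0,0.02,0,0,0],[-0.5,0,0.025,0,0,0]]' | grep -E 'ee_p|^force'; python3 -m jog '[[-0.1,0,0.005,0,0,0],[-0.2,0,0.01,0,0,0],[-0.3,0,0.015,0,0,0],[-0.4,0,0.02,0,0,0],[-0.5,0,0.025,0,0,0]]' | grep -E 'ee_p|^force';  python3 -c "
from h import *
snap('wrist','w5',None,1)"
```

```text
ee_pos: [0.5165, -0.1622, 0.2258]
force: [-0.4, 2.0, 4.1]
ee_pos: [0.5152, -0.1671, 0.2257]
force: [0.9, 1.3, 5.0]
```

View pics/w5.png

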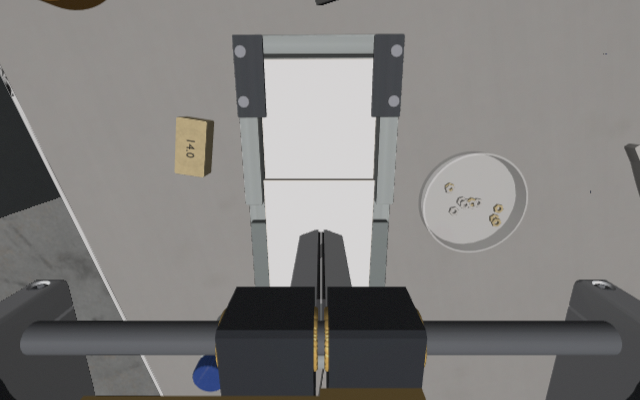

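The top plate follows the fingers. Its rear edge at (318,180) is square and the middle plate is still in place. Checking the actual travel, then carrying on.

```bash
python3 -c "
from h import *
for p in [(318,180),(318,57)]:
  d=px2w('w5',*p,.027)[:2]-np.array([.5187,-.1533]);print(d@[.9687,-.2482],d@[.2482,.9687])"
python3 -m jog '[[-0.1,0,0.003,0,0,0],[-0.2,0,0.007,0,0,0],[-0.3,0,0.01,0,0,0],[-0.4,0,0.014,0,0,0],[-0.5,0,0.018,0,0,0]]' | grep -E 'ee_p|^force'; python3 -m jog '[[-0.1,0,0.003,0,0,0],[-0.2,0,0.006,0,0,0],[-0.3,0,0.01,0,0,0],[-0.4,0,0.013,0,0,0],[-0.5,0,0.016,0,0,0]]' | grep -E 'ee_p|^force'; python3 -m jog '[[-0.1,0,0.003,0,0,0],[-0.2,0,0.006,0,0,0],[-0.3,0,0.008,0,0,0],[-0.4,0,0.01,0,0,0],[-0.5,0,0.012,0,0,0]]' | grep -E 'ee_p|^force'
```

```text
-0.0004380543959075804 0.026401987158282
-0.0003104452732395728 0.09175351894121847
ee_pos: [0.514, -0.1719, 0.2255]
force: [0.9, 1.7, 5.5]
ee_pos: [0.5128, -0.1767, 0.2253]
force: [0.2, 0.8, 5.5]
ee_pos: [0.5115, -0.1816, 0.2252]
force: [0.0, 1.1, 5.4]
```

```bash
python3 -m jog '[[-0.1,0,0.003,0,0,0],[-0.2,0,0.006,0,0,0],[-0.3,0,0.008,0,0,0],[-0.3,0,0.008,0,0,0]]' | grep -E 'ee_p|^force'; python3 -m jog '[[-0.1,0,0,0,0,0],[-0.2,0,0,0,0,0],[-0.3,0,0,0,0,0],[-0.3,0,0,0,0,0]]' | grep -E 'ee_p|^force'
```

```text
ee_pos: [0.5108, -0.1845, 0.2252]
force: [0.0, 0.4, 5.8]
ee_pos: [0.5099, -0.1874, 0.2247]
force: [-0.1, 0.7, 0.3]
```

```bash
python3 -m jog '[[0,0,0.02,0,0,0],[0,0,0.04,0,0,0],[0,0,0.06,0,0,0],[0,0,0.06,0,0,0]]' | grep -E 'ee_p|^force'; python3 -m jog '[[0,0,0.01,0,0,0],[0,0,0.02,0,0,0],[0,0,0.02,0,0,0]]' | grep -E 'ee_p|^force'; python3 -m jog '[[0,0,0.01,0,0,0],[0,0,0.02,0,0,0],[0,0,0.02,0,0,0]]' | grep -E 'ee_p|^force'
```

```text
ee_pos: [0.51, -0.1873, 0.2244]
force: [0.6, 0.9, -0.1]
ee_pos: [0.51, -0.1873, 0.2242]
force: [-0.2, -0.2, -0.5]
ee_pos: [0.51, -0.1873, 0.2241]
force: [0.0, -0.1, 0.1]
```

```bash
python3 -m jog '[[0,0,0.01,0,0,0],[0,0,0.02,0,0,0],[0,0,0.02,0,0,0]]' | grep -E 'ee_p|^force'; python3 -m jog '[[0,0,0.01,0,0,0],[0,0,0.02,0,0,0],[0,0,0.02,0,0,0]]' | grep -E 'ee_p|^force'
```

```text
ee_pos: [0.51, -0.1873, 0.2238]
force: [-0.6, 0.6, 0.6]
ee_pos: [0.51, -0.1873, 0.2237]
force: [0.2, -0.7, -0.1]
```

```bash
python3 -m jog '[[0,0,0.01,0,0,0],[0,0,0.01,0,0,0]]' | grep -E 'ee_p|^force'
```

```text
ee_pos: [0.51, -0.1873, 0.2236]
force: [0.2, -0.5, 0.5]
```

```bash
python3 -m jog '[[0,0,0.01,0,0,0],[0,0,0.02,0,0,0],[0,0,0.02,0,0,0]]' | grep -E 'ee_p|^force';  python3 -m jog '[[0,0,0.01,0,0,0],[0,0,0.01,0,0,0]]' | grep -E 'ee_p|^force'
```

```text
ee_pos: [0.5101, -0.1873, 0.2235]
force: [-0.5, 0.1, 2.5]
ee_pos: [0.5101, -0.1873, 0.2235]
force: [-1.3, 0.5, 4.9]
```

```bash
python3 -m jog '[[-0.1,0,0,0,0,0],[-0.2,0,0,0,0,0],[-0.35,0,0,0,0,0],[-0.5,0,0,0,0,0],[-0.65,0,0,0,0,0],[-0.8,0,0,0,0,0]]' | grep -E 'ee_p|^force';  python3 -m jog '[[-0.1,0,0,0,0,0],[-0.2,0,0,0,0,0],[-0.3,0,0,0,0,0],[-0.4,0,0,0,0,0],[-0.5,0,0,0,0,0],[-0.6,0,0,0,0,0],[-0.7,0,0,0,0,0]]' | grep -E 'ee_p|^force'; python3 -m jog '[[-0.05,0,0,0,0,0],[-0.1,0,0,0,0,0],[-0.15,0,0,0,0,0],[-0.2,0,0,0,0,0],[-0.25,0,0,0,0,0],[-0.25,0,0,0,0,0]]' | grep -E 'ee_p|^force'
```

```text
ee_pos: [0.5082, -0.1952, 0.2235]
force: [0.4, 1.7, 5.2]
ee_pos: [0.5064, -0.2019, 0.2235]
force: [-1.2, 1.3, 5.5]
ee_pos: [0.5058, -0.2044, 0.2235]
force: [0.5, 1.0, 5.6]
```

```bash
python3 -m jog '[[-0.05,0,0,0,0,0],[-0.1,0,0,0,0,0],[-0.15,0,0,0,0,0],[-0.2,0,0,0,0,0],[-0.2,0,0,0,0,0]]' | grep -E 'ee_p|^force'; python3 - <<'E'
from h import *
c=snap('wrist','w6');g=cv2.cvtColor(c['img'],cv2.COLOR_BGR2GRAY)
o=np.array([.5187,-.1533])
def xy(x,y,z):
    X=np.array([*(o+x*np.array([.9687,-.2482])+y*np.array([.2482,.9687])),z]);p=c['intrinsics']@(c['R']@X+c['t']);return p[:2]/p[2]
for x in (-.024,.024):
    ys=np.arange(.012,-.026,-.001)
    print(x,[int(g[int(round(v)),int(round(u))]) for u,v in (xy(x,y,.024) for y in ys)])
E
```

```text
ee_pos: [0.5053, -0.2062, 0.2235]
force: [1.0, 2.2, 5.8]
-0.024 [213, 213, 213, 207, 166, 159, 159, 158, 159, 159, 159, 158, 144, 98, 110, 134, 134, 133, 133, 134, 134, 134, 159, 212, 213, 213, 213, 213, 213, 213, 213, 213, 213, 213, 213, 213, 213, 213]
0.024 [213, 213, 213, 203, 173, 153, 153, 153, 153, 154, 153, 153, 128, 76, 122, 128, 129, 129, 129, 129, 129, 123, 162, 213, 213, 213, 213, 213, 213, 213, 213, 213, 213, 213, 213, 213, 213, 213]
```

```bash
python3 -m jog '[[-0.05,0,0,0,0,0],[-0.1,0,0,0,0,0],[-0.15,0,0,0,0,0],[-0.15,0,0,0,0,0]]' | grep -E 'ee_p|^force'; cat > m.py <<'E'
from h import *
c=snap('wrist','w7');g=cv2.cvtColor(c['img'],cv2.COLOR_BGR2GRAY)
o=np.array([.5187,-.1533])
def xy(x,y,z):
    X=np.array([*(o+x*np.array([.9687,-.2482])+y*np.array([.2482,.9687])),z]);p=c['intrinsics']@(c['R']@X+c['t']);return p[:2]/p[2]
for x in (-.026,-.02,.02,.026):
    ys=np.arange(-.004,-.016,-.0001)
    v=[cv2.getRectSubPix(g,(1,1),tuple(map(float,xy(x,y,.024))))[0,0] for y in ys]
    print(x,'rear y',ys[np.argmax(np.array(v)>175)])
xs=np.arange(-.040,.040,.0002); v=np.array([int(cv2.getRectSubPix(g,(1,1),tuple(map(float,xy(x,-.016,.024))))[0,0]) for x in xs])
w=xs[v>185]; print('sides',w.min(),w.max())
E
python3 m.py
```

```text
ee_pos: [0.505, -0.2076, 0.2235]
force: [0.7, 1.9, 4.6]
-0.026 rear y -0.010500000000000016
-0.02 rear y -0.010500000000000016
0.02 rear y -0.010400000000000017
0.026 rear y -0.010400000000000017
sides -0.03140000000000005 0.03179999999999956
```

The plate is against the stop, square and centred. Lifting off.

```bash
python3 -m jog '[[0,0,-0.05,0,0,0],[0,0,-0.2,0,0,0],[0,0,-1,0,0,0],[0,0,-3,0,0,0],[0,0,-6,0,0,0],[0,0,-6,0,0,0],[0,0,-6,0,0,0]]' | grep -E 'time|ee_p|^force'; python3 m.py; python3 -c "
from station import ctrl; print(ctrl.hand_in())"
```

```text
time_s: 26.3
ee_pos: [0.5047, -0.2077, 0.2838]
force: [-0.7, -0.4, -0.6]
-0.026 rear y -0.010300000000000017
-0.02 rear y -0.010300000000000017
0.02 rear y -0.010200000000000016
0.026 rear y -0.010200000000000016
sides -0.03200000000000005 0.031399999999999574
the job is handed in; nothing more can be done
None
```

I handed the job in at about 26 s: the steel bar stands upright on the table beyond the end stop, and the top plate lies square against the stop, centred to within about 0.5 mm, with no sign in the images that the plates below moved; the hand-in returned no verdict.

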